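Clear the inspection mat

TASK

Clear the grey mat after inspection: put both white moulded parts into the blue bin that stands near the mat (not the one at the back of the bench), stand the V-block in the larger bay of the low wooden tray and the gauge block in the smaller bay, and seat the black loupe fully down in the round foam cutout of its case. The V-block, gauge block and loupe stay upright as they stand now, and the memory stick and the stand of pin gauges are to be left where they are.

Things in the scene. Friction and masses are not known exactly. Their poses are not given: they have to be found in the camera images.
- moulded_part_1: white moulded plastic spindle part, 24 mm across its flange, 27 mm high, standing upright on its round foot, pointed end up; widest at the flange, in the lower half, which is round, so grip it there from any side (fingertips close to the mat). Origin: centre of its underside, z up. At the start it stands on the grey mat (top 2 mm above the bench).
- moulded_part_2: a second one like moulded_part_1: white moulded plastic spindle part, 24 mm across its flange, 27 mm high, standing upright on its round foot, pointed end up; widest at the flange, in the lower half, which is round, so grip it there from any side (fingertips close to the mat). Origin: centre of its underside, z up. At the start it stands on the grey mat (top 2 mm above the bench).
- v_block: ground steel V-block, light grey, 45 (x) x 40 (y) x 34 (z) mm, with a V groove along its x in the top; grip it across the 40 mm sides (along its y). Origin: centre of its underside, z up; stands on the mat (top 2 mm above the bench).
- gauge_block: light grey steel gauge block, 9 (x) x 35 (y) x 20 (z) mm, standing on its narrow long edge; grip it across the 9 mm thickness (along its x). Origin: centre of its underside, z up; stands on the mat (top 2 mm above the bench).
- loupe: black eye loupe, a round tube 40 mm in diameter and 44 mm high standing on its rim on the mat (top 2 mm above the bench), open eyepiece up. Origin: centre of its underside, z up.
- parts_bin: open blue plastic parts bin, 140 (x) x 100 (y) x 50 (z) mm, fixed to the bench; walls and floor 3 mm, inside 134 x 94 mm; the wall at its -x end is only 28 mm high. It has room for both moulded parts side by side along x. Origin: centre of its underside, z up. It, the wooden tray and the loupe case change places from start to start; a similar bin far back on the bench is not meant.
- block_tray: low tray of light wood with a grey felt floor, 78 (x) x 134 (y) x 14 (z) mm, fixed to the bench; floor 4 mm above the bench, walls 4 mm thick rising 10 mm above the floor, one rib of the same height across it. Larger bay: 70 (x) x 74 (y) mm, centre at y = +26 mm, for the V-block; smaller bay: 70 (x) x 48 (y) mm, centre at y = -39 mm, for the gauge block. Origin: centre of its underside, z up.
- loupe_case: square white case without lid, 100 x 100 x 24 mm, fixed to the bench, filled flush with grey foam that has one round cutout in the middle: 48 mm in diameter, widened by a 5 mm chamfer to about 58 mm at the mouth, 16 mm deep, its floor 8 mm above the bench. Rigid. Origin: centre of its underside, below the cutout, z up.
- usb_stick: blue memory stick, 18 x 50 x 8 mm, lying on the bench to the left of the mat; a bystander to leave alone (a handwheel of the measuring machine overhangs the bench about 0.11 to 0.17 m up, to the left of it). Origin: centre of its underside.
- pin_gauge_stand: wooden block with upright pin gauges, 28 (x) x 90 (y) x 56 (z) mm, on the bench at the right; a bystander to leave alone. Origin: centre of its underside.

How it is judged:
By the outcome, as a careful person would: the job done as asked, in the order asked, and still so for the second after the job is handed in, with the robot touching nothing.
It also fails if it takes over 109 s, if anything falls off the work surface, if the arm or the gripper's body presses on something with over 40 N, if the wrist force passes 120 N, or if a joint passes its speed limit or range.

ROBOT

A 6-joint arm with a two-finger parallel gripper is mounted at the origin on a cart in front of the work surface, level with it; the furniture and walls round the work are solid. World frame = base frame: x ahead of the robot, y to its left, z up, the work surface at z = 0. Lengths are in m, angles in rad, forces in N, time in s.
With the tool pointing down it reaches from about 0.225 to 0.725 m from the base axis. Payload 3.1 kg.
Tool frame: the origin (TCP) lies between the finger pads; the fingertips stand 11 mm ahead of it and the grasp point (between the pads) lies 8 mm behind it; z points along the fingers, y is the line along which they close (so a half turn about z gives the same grasp; the last joint's range is limited). The gripper opens to 85 mm and grips with 20 to 120 N. Pads are 22 mm wide; open, the fingers measure 114 mm over their backs; the gripper's body (76 mm by 85 mm) begins 54 mm behind the grasp point. The pads swing forward as they close: fully open they stand 13 mm farther back than shut.
Start: joints at [-1.415, 0.048, 0.099, 1.622, 0, 1.443], TCP at [0.147, -0.504, 0.242] pointing down, gripper open.
Joint ranges: [-2.91, 2.91], [-0.99, 1.94], [-1.21, 1.42], [-2.12, 2.29], [-1.49, 1.47], [-3.14, 3.14]. Speed limits (rad/s): [2.79, 2.79, 3.14, 3.14, 3.14, 3.14].

INTERFACE

Orientations are given as a unit quaternion [w, x, y, z].
In Python, from workcell import sensors, viewer, workorder gives the robot as it stands.
- The arm moves only by the tool apply_moves, never from a script. Its argument "plan" is a list of rows, each a list of 6 numbers: the shift along the tool's x, y, z in units of 25 mm (1.0 is 25 mm), then the turn, a rotation vector about the tool's x, y, z in units of 5 degrees (1.0 is 5 degrees). In form: [[tx, ty, tz, rx, ry, rz], ...]. A call has 1 to 10 rows; each row is the pose to reach, as a shift and turn from the pose commanded when the call began, along the tool's axes at that moment; what a row does not reach only later rows make up. A row lasts 1/10 s, in which the tool goes at most 50 mm and 8.59 degrees, less where a joint would pass 70% of its speed; a pose out of reach is approached as far as the arm can. A call with a gripper value outside its range is refused whole. "grip" is the finger opening in mm, from 0 to 85.4, set as the call begins (left out, the last holds). The fingers move at their own pace and stop on an object; the grip force is fixed at half the most. Time passes only in rows, so rows that repeat a pose let the fingers close. It gives the time, the measured TCP pose, the force, the opening and the grip force at its end, in the units of the state.
- sensors.read_state(): the state, without advancing time (a new reading comes with each control period).
- viewer.get_image(name): name is "side" or "top" or "wrist"; returns a dict with "pixels" (480x640x3 uint8, red, green, blue), "z_map" (480x640 float32, m along the optical axis (not along the pixel's ray), 0 where there is no reading), "intrinsics" (3x3 intrinsics, pixels), "R" (3x3) and "t" (3): a world point X has camera coordinates R X + t. Camera axes: x right, y down, z forward; pixel columns grow to the right and rows downward; lengths in m; the calibration is good to about 2 mm. A picture is of the moment at which its call begins.
- workorder.sign_off(): hands the job in; it is judged then, once.
Trained networks look in the newest picture that a camera, given by its name, has taken for a name from the list of things; names that differ only in an ending like _2 or _b are one class to them, and where a whole thing is asked for, a point or a joint stands for the part that bears it (a point fixed in the world has none). Each returns a list of dicts, best first, with "score" (0 to 1); they miss things now and then, are a little off and sometimes report something else, mostly with a low value. They report only what shows in the picture. A call takes as long as a camera call.
- viewer.masks_of(camera, query): "pixels" (480x640 bool, what is visible of it) and "at" ([column, row] in pixels, amid what is visible of it).
- viewer.landmark_of(camera, query): "at" ([column, row] in pixels: a listed point, or the origin of a listed thing).
The state is a dict: "t": time; "joints": joint angles; "dq": joint speeds; "effort": joint torques, N m; "tool_pos": TCP position; "tool_rot": TCP orientation; "force": force on the tool from outside, world axes, zero at the start; "torque": the same for the moment, N m; "width": opening from 0.0 (shut) to 1.0 (fully open); "gripper_force": force on a finger pad.
Only numpy, scipy, OpenCV 4.12 (cv2) and the standard library are available. Lean on these libraries where they do the work, as an engineer would, in place of code of your own. Each camera call takes 0.05 s, during which the arm holds its last target. There are 200 camera calls.

## Working session

There is one attempt and no reset: what is moved stays moved. The work goes in short steps, Python scripts to look and compute and a tool call to move; the robot and the scene stay as the last step left them, time stands still between calls to the robot, and variables do not carry over. Pictures are saved under pics/ and viewed, at most 14 in all, crops included, and the job is handed in when it is done.

Besides the shell and the picture viewer there is one more tool, called after "Call:" by a JSON object that holds its "op" and its "data". apply_moves: Moves the arm, as the interface text tells. Its arguments: {"type":"object","properties":{"plan":{"type":"array","items":{"type":"array","items":{"type":"number"}}},"grip":{"type":"number"}},"required":["plan"]}

```bash
ls; mkdir -p pics
cat > h.py <<'E'
import numpy as np, cv2
from workcell import sensors, viewer, workorder
def world(im, px):
    # px Nx2 (col,row)
    px=np.atleast_2d(px).astype(int); z=im['z_map'][px[:,1],px[:,0]]
    K=np.array(im['intrinsics']); R=np.array(im['R']); t=np.array(im['t'])
    c=np.c_[(px[:,0]-K[0,2])/K[0,0]*z,(px[:,1]-K[1,2])/K[1,1]*z,z]
    return ((c-t)@R)[z>0]
def save(im,n): cv2.imwrite('pics/'+n+'.png',im['pixels'][:,:,::-1])
def maskpts(im,m):
    r,c=np.nonzero(m); return world(im,np.c_[c,r])
E
python3 - <<'E'
from h import *
s=sensors.read_state(); print({k:np.round(v,3) for k,v in s.items()})
for c in ['top','side']:
    im=viewer.get_image(c); save(im,c+'0')
    print(c,'cam pos',np.round(-np.array(im['R']).T@im['t'],3))
    for n in ['moulded_part_1','v_block','gauge_block','loupe','parts_bin','block_tray','loupe_case','usb_stick','pin_gauge_stand']:
        for d in viewer.masks_of(c,n)[:4]:
            p=maskpts(im,d['pixels'])
            if len(p)<5: continue
            print(n,round(d['score'],2),np.round(d['at']),len(p),'med',np.round(np.median(p,0),3),'lo',np.round(np.percentile(p,3,0),3),'hi',np.round(np.percentile(p,97,0),3))
E
```

```text
pics
{'t': np.float64(0.0), 'joints': array([-1.415,  0.049,  0.098,  1.622,  0.   ,  1.443]), 'dq': array([ 0.001,  0.001,  0.002, -0.002, -0.001, -0.002]), 'effort': array([-1.0000e-03, -3.3879e+01,  3.2001e+01,  2.0000e-02, -0.0000e+00,
       -0.0000e+00]), 'tool_pos': array([ 0.147, -0.503,  0.241]), 'tool_rot': array([-0.001,  0.99 ,  0.141, -0.   ]), 'force': array([-0.464, -0.406, -0.186]), 'torque': array([-0.001,  0.079,  0.008]), 'gripper_force': np.float64(0.0), 'width': np.float64(0.999)}
top cam pos [ 0.313 -0.104  1.193]
moulded_part_1 0.61 [313. 258.] 70 med [ 0.522 -0.087  0.016] lo [ 0.512 -0.097  0.01 ] hi [ 0.533 -0.077  0.027]
moulded_part_1 0.45 [276. 256.] 333 med [0.514 0.011 0.028] lo [ 0.492 -0.013  0.002] hi [0.536 0.034 0.038]
moulded_part_1 0.38 [237. 249.] 53 med [0.526 0.107 0.017] lo [0.518 0.098 0.011] hi [0.536 0.116 0.03 ]
v_block 0.88 [275. 253.] 329 med [0.517 0.01  0.029] lo [ 0.493 -0.013  0.003] hi [0.541 0.033 0.038]
gauge_block 0.51 [257. 280.] 48 med [0.445 0.051 0.022] lo [0.437 0.038 0.005] hi [0.453 0.065 0.026]
loupe 0.47 [290. 287.] 198
[... 1147 characters left out ...]
.023] lo [ 0.354 -0.286  0.   ] hi [ 0.499 -0.147  0.049]
block_tray 0.78 [348. 192.] 848 med [ 0.524 -0.4    0.005] lo [ 0.482 -0.467  0.   ] hi [ 0.567 -0.331  0.014]
block_tray 0.69 [362. 358.] 210 med [0.413 0.199 0.007] lo [0.405 0.17  0.001] hi [0.421 0.22  0.01 ]
loupe_case 0.62 [294. 224.] 1377 med [ 0.626 -0.19   0.021] lo [ 0.574 -0.249  0.002] hi [ 0.679 -0.146  0.026]
usb_stick 0.54 [360. 357.] 179 med [0.413 0.201 0.008] lo [0.406 0.172 0.003] hi [0.421 0.22  0.01 ]
usb_stick 0.52 [356. 303.] 156 med [0.445 0.061 0.017] lo [0.434 0.026 0.001] hi [0.456 0.075 0.023]
pin_gauge_stand 0.87 [276. 187.] 383 med [ 0.706 -0.356  0.021] lo [ 0.677 -0.394  0.002] hi [ 0.739 -0.324  0.053]
```

View pics/top0.png

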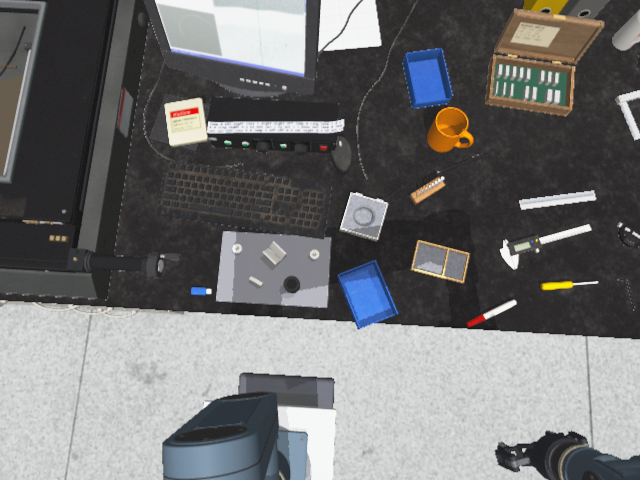

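View pics/side0.png

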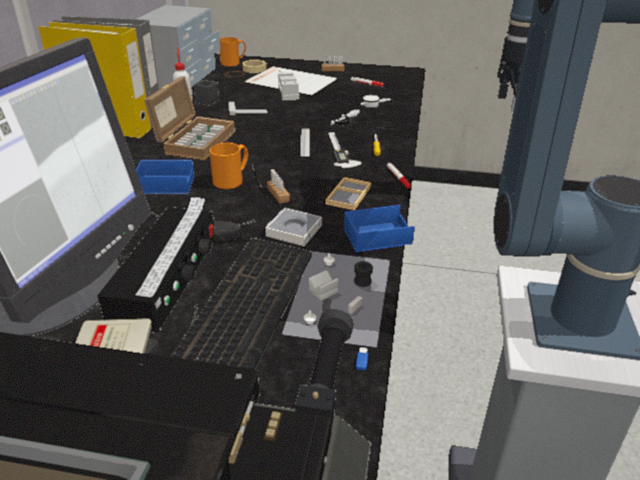

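Top view: parts at about (237,249) and (313,255), V-block (275,253), gauge (257,281), loupe (291,284), bin (367,294), tray (441,262), case (364,216). The handwheel is at about (165,262). The side view agrees. I'm moving over the mat to look closer.

Call:
{"op": "apply_moves", "data": {"plan": [[17.2, -15.9, -2.4, 0, 0, -14.8], [17.2, -15.9, -2.4, 0, 0, -14.8], [17.2, -15.9, -2.4, 0, 0, -14.8], [17.2, -15.9, -2.4, 0, 0, -14.8], [17.2, -15.9, -2.4, 0, 0, -14.8], [17.2, -15.9, -2.4, 0, 0, -14.8], [17.2, -15.9, -2.4, 0, 0, -14.8], [17.2, -15.9, -2.4, 0, 0, -14.8], [17.2, -15.9, -2.4, 0, 0, -14.8], [17.2, -15.9, -2.4, 0, 0, -14.8]]}}

```text
t: 2.0
tool_pos: [0.4038, -0.0757, 0.2939]
tool_rot: [0.001, 0.705, 0.709, 0.0]
force: [0.3, -1.6, -0.8]
width: 1.002
gripper_force: 0.0
```

```bash
cat >> h.py <<'E'
from scipy.spatial.transform import Rotation as Ro
def pose():
    s=sensors.read_state(); q=np.array(s['tool_rot']); return np.array(s['tool_pos']),Ro.from_quat(np.r_[q[1:],q[0]])
def psi(): return np.degrees(np.arctan2(*pose()[1].as_matrix()[[1,0],0]))
def plan(xyz,ang):
    """row (units) from the present pose to tool-down pose with tool x at ang deg in the world"""
    p,R=pose(); a=np.radians(ang)
    T=np.array([[np.cos(a),np.sin(a),0],[np.sin(a),-np.cos(a),0],[0,0,-1]])
    r=np.r_[R.inv().apply(np.array(xyz)-p)/.025,(R.inv()*Ro.from_matrix(T)).as_rotvec(degrees=True)/5]
    return np.round(r,2)
def rect(p,zlo,zhi):
    q=p[(p[:,2]>zlo)&(p[:,2]<zhi)][:,:2].astype(np.float32)
    (c,s,a)=cv2.minAreaRect(q*1000); return np.round(np.array(c)/1000,4),np.round(s,1),round(a,1),len(q)
E
python3 - <<'E'
from h import *
im=viewer.get_image('wrist'); save(im,'w1')
print('cam',np.round(-np.array(im['R']).T@im['t'],3), psi())
for n in ['moulded_part_1','v_block','gauge_block','loupe']:
    for d in viewer.masks_of('wrist',n)[:3]:
        p=maskpts(im,d['pixels'])
        if len(p)<5: continue
        print(n,round(d['score'],2),np.round(d['at']),len(p),'med',np.round(np.median(p,0),3),'lo',np.round(np.percentile(p,2,0),4),'hi',np.round(np.percentile(p,98,0),4), rect(p,.008,.06))
im=viewer.get_image('top')
g=np.array([[c,r] for r in range(225,300) for c in range(120,240)])
w=world(im,g); w=w[(w[:,2]>.07)&(w[:,2]<.25)]; print('wheel',w.min(0),w.max(0))
for n in ['parts_bin','block_tray','loupe_case']:
    d=viewer.masks_of('top',n)[0]; p=maskpts(im,d['pixels']); print(n,rect(p,-.01,.08))
E
```

```text
cam [ 0.403 -0.006  0.425] 90.82426028870042
moulded_part_1 0.74 [432. 201.] 437 med [ 0.52  -0.084  0.016] lo [ 0.5104 -0.0963  0.0115] hi [ 0.5329 -0.0741  0.0292] (array([ 0.5215, -0.0847]), array([23.5, 23.6]), 69.7, 429)
v_block 0.97 [439.  98.] 2590 med [0.514 0.014 0.029] lo [ 0.4889 -0.0113  0.0077] hi [0.5395 0.0399 0.037 ] (array([0.5158, 0.0142]), array([45.1, 40.2]), 49.3, 2535)
loupe 0.59 [353. 152.] 1500 med [ 0.44  -0.034  0.044] lo [ 0.4217 -0.052   0.034 ] hi [ 0.4578 -0.0165  0.0458] (array([ 0.4402, -0.0342]), array([38. , 39.8]), 46.5, 1482)
loupe 0.19 [524. 302.] 7543 med [ 0.635 -0.194  0.023] lo [ 0.5789 -0.2548  0.0041] hi [ 0.6799 -0.1496  0.0254] (array([ 0.6273, -0.2052]), array([100.5, 108.2]), 76.4, 6731)
wheel [0.42618647 0.21110734 0.11494989] [0.48223824 0.34595773 0.17308248]
parts_bin (array([ 0.4332, -0.224 ]), array([145.9, 111.8]), 25.5, 2540)
block_tray (array([ 0.5268, -0.4046]), array([133.3,  82.9]), 78.0, 1660)
loupe_case (array([ 0.634, -0.209]), array([103.4, 113.7]), 74.7, 1505)
```

View pics/w1.png

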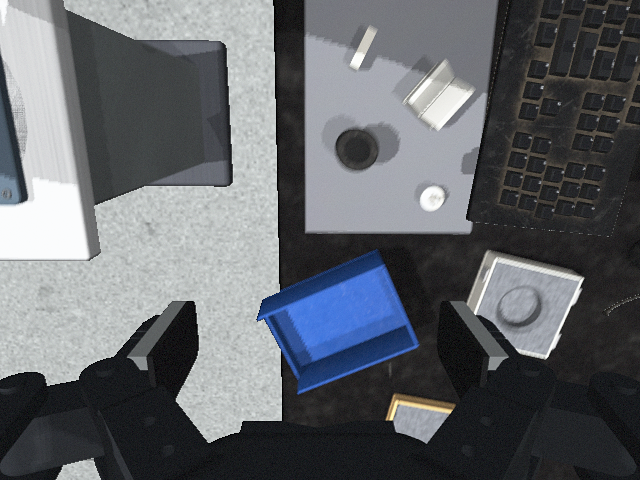

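Wrist view: bin at about (340,320) with its low end to the lower left, loupe (356,149), V-block (440,95) with the groove at about 45°, gauge (363,48), part 1 (432,198), case (525,303). Next is the approach to part 1 with tool x at 180°.

```bash
python3 -c "
from h import *
print(plan([.5215,-.085,.09],180))"
```

```text
[ -0.24   4.76   8.12  -0.    -0.   -17.99]
```

Call:
{"op": "apply_moves", "data": {"plan": [[-0.2, 4.8, 4, 0, 0, -18], [-0.2, 4.8, 8.1, 0, 0, -18], [-0.2, 4.8, 8.1, 0, 0, -18], [-0.2, 4.8, 8.1, 0, 0, -18], [-0.2, 4.8, 8.1, 0, 0, -18], [-0.2, 4.8, 8.1, 0, 0, -18], [-0.2, 4.8, 8.1, 0, 0, -18], [-0.2, 4.8, 8.1, 0, 0, -18], [-0.2, 4.8, 8.1, 0, 0, -18], [-0.2, 4.8, 8.1, 0, 0, -18]], "grip": 42}}

```text
t: 3.45
tool_pos: [0.5225, -0.0839, 0.0905]
tool_rot: [-0.0, 0.032, 0.999, 0.0]
force: [-0.0, 1.2, -0.3]
width: 0.49
gripper_force: 0.0
```

```bash
python3 -c "
from h import *
print(pose()[0],plan([.5215,-.085,.014],180))
im=viewer.get_image('wrist'); save(im,'w2')
for n in ['moulded_part_1']:
    for d in viewer.masks_of('wrist',n)[:3]:
        p=maskpts(im,d['pixels'])
        print(n,round(d['score'],2),np.round(d['at']),len(p),'med',np.round(np.median(p,0),3),'lo',np.round(np.percentile(p,2,0),4),'hi',np.round(np.percentile(p,98,0),4), rect(p,.008,.06))
"
```

```text
[ 0.52250697 -0.08388295  0.09051933] [ 0.04 -0.05  3.06  0.   -0.01 -0.73]
moulded_part_1 0.8 [317. 252.] 1502 med [ 0.519 -0.085  0.016] lo [ 0.5102 -0.0955  0.0124] hi [ 0.5319 -0.0742  0.0289] (array([ 0.5214, -0.0851]), array([23.7, 23.8]), 39.1, 1490)
```

View pics/w2.png

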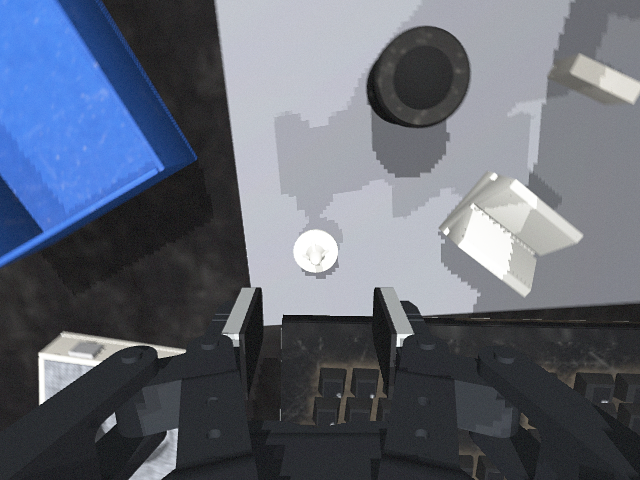

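Part 1 stands at pixel (316,252), between the fingers' lanes and clear of the others. Descend and grip.

Call:
{"op": "apply_moves", "data": {"plan": [[0, 0, 1.5, 0, 0, -0.7], [0, 0, 2.5, 0, 0, -0.7], [0, 0, 3.05, 0, 0, -0.7], [0, 0, 3.05, 0, 0, -0.7], [0, 0, 3.05, 0, 0, -0.7]]}}

```text
t: 4.05
tool_pos: [0.5233, -0.0827, 0.0149]
tool_rot: [0.0, 0.004, 1.0, -0.0]
force: [0.8, -0.1, -0.4]
width: 0.489
gripper_force: 0.0
```

Call:
{"op": "apply_moves", "data": {"plan": [[0, 0, 0, 0, 0, 0], [0, 0, 0, 0, 0, 0], [0, 0, 0, 0, 0, 0], [0, 0, 0, 0, 0, 0], [0, 0, 0, 0, 0, 0], [0, 0, 0, 0, 0, 0]], "grip": 10}}

```text
t: 4.65
tool_pos: [0.524, -0.0824, 0.0157]
tool_rot: [0.001, 0.003, 1.0, -0.001]
force: [-0.8, -0.7, 4.9]
width: 0.23
gripper_force: 58.7
```

Call:
{"op": "apply_moves", "data": {"plan": [[0, 0, -2, 0, 0, 0], [0, 0, -4, 0, 0, 0], [0, 0, -4, 0, 0, 0], [0, 0, -4, 0, 0, 0]]}}

```text
t: 5.05
tool_pos: [0.5244, -0.0822, 0.1162]
tool_rot: [0.002, 0.003, 1.0, -0.0]
force: [0.4, -0.2, -0.6]
width: 0.234
gripper_force: 59.0
```

```bash
python3 -c "
from h import *
im=viewer.get_image('wrist'); save(im,'w3')
d=viewer.masks_of('wrist','parts_bin')
for e in d[:2]:
    p=maskpts(im,e['pixels']); print(e['score'],rect(p,.0,.06),rect(p,.04,.06),p.min(0),p.max(0))
c=np.array([.432,-.223]); u=np.array([np.cos(np.radians(25)),np.sin(np.radians(25))])
print(c+.032*u,c-.032*u,plan([*(c+.032*u),.11],205))
"
```

```text
0.55 (array([ 0.4463, -0.2317]), array([115.4, 140.9]), 24.6, 35724) (array([ 0.4565, -0.205 ]), array([ 73.2, 100.8]), 24.8, 4106) [ 0.39227395 -0.28167511 -0.00195606] [ 0.52055244 -0.14447187  0.05180644]
[ 0.46100185 -0.20947622] [ 0.40299815 -0.23652378] [ 2.42 -5.13  0.12  0.02 -0.03 -5.06]
```

View pics/w3.png

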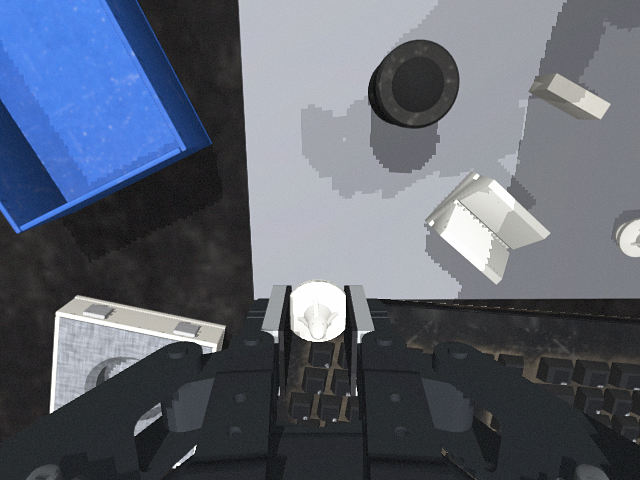

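Part 1 is held upright between the pads (318,310). Carry it to the bin's far end.

Call:
{"op": "apply_moves", "data": {"plan": [[1.2, -2.5, 0.1, 0, 0, -2], [2.4, -5.1, 0.1, 0, 0, -5], [2.4, -5.1, 0.1, 0, 0, -5], [2.4, -5.1, 0.1, 0, 0, -5], [2.4, -5.1, 0.1, 0, 0, -5], [2.4, -5.1, 0.1, 0, 0, -5]]}}

```text
t: 5.75
tool_pos: [0.4614, -0.2083, 0.1101]
tool_rot: [-0.001, -0.213, 0.977, 0.002]
force: [-0.4, 0.3, -0.0]
width: 0.232
gripper_force: 59.0
```

```bash
python3 -c "
from h import *
im=viewer.get_image('wrist'); save(im,'w4')
d=viewer.masks_of('wrist','parts_bin')
for e in d[:2]:
    p=maskpts(im,e['pixels']); print(e['score'],rect(p,.0,.06),rect(p,.04,.06),p.min(0),p.max(0))
print(pose()[0],plan([.461,-.2095,.019],205))
"
```

```text
0.79 (array([ 0.4382, -0.2155]), array([169.5, 106.4]), 22.7, 54447) (array([ 0.4262, -0.2192]), array([139.9, 100.5]), 24.7, 6444) [ 0.16847104 -0.2973441  -0.75084071] [ 0.53690712 -0.02146288  0.11019174]
0.28 (array([ 0.6098, -0.2008]), array([ 37.6, 106.8]), 27.4, 565) (array([0., 0.]), array([0., 0.]), 0.0, 0) [ 4.62262778e-01 -2.55334010e-01 -3.68266191e-04] [ 0.6448183  -0.15188472  0.18027145]
[ 0.46222811 -0.20798965  0.11092724] [ 0.07 -0.04  3.68  0.02 -0.01 -0.05]
```

View pics/w4.png

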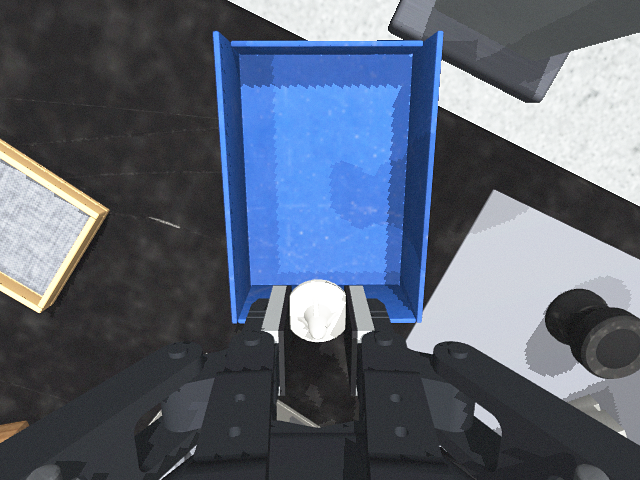

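Bin rim shows as a clean 140 x 100 mm rectangle centred (0.426,-0.219); the part hangs over its far end. Lower and release.

Call:
{"op": "apply_moves", "data": {"plan": [[0.2, 0.2, 1.5, 0, 0, 0], [0.2, 0.2, 2.6, 0, 0, 0], [0.2, 0.2, 3.3, 0, 0, 0], [0.2, 0.2, 3.65, 0, 0, 0], [0.2, 0.2, 3.65, 0, 0, 0], [0.2, 0.2, 3.65, 0, 0, 0]]}}

```text
t: 6.45
tool_pos: [0.4566, -0.2067, 0.0216]
tool_rot: [0.0, -0.214, 0.977, -0.0]
force: [-0.3, 0.4, -0.7]
width: 0.232
gripper_force: 59.0
```

Call:
{"op": "apply_moves", "data": {"plan": [[0, 0, 0, 0, 0, 0], [0, 0, 0, 0, 0, 0], [0, 0, 0, 0, 0, 0], [0, 0, -2, 0, 0, 0], [0, 0, -4.5, 0, 0, 0], [0, 0, -4.5, 0, 0, 0], [0, 0, -4.5, 0, 0, 0]], "grip": 42}}

```text
t: 7.15
tool_pos: [0.4582, -0.2084, 0.1374]
tool_rot: [0.003, -0.214, 0.977, -0.003]
force: [-0.7, -0.4, 0.4]
width: 0.492
gripper_force: 0.0
```

```bash
python3 -c "
from h import *
im=viewer.get_image('wrist'); save(im,'w5')
for d in viewer.masks_of('wrist','moulded_part_1')[:2]:
    p=maskpts(im,d['pixels']); print(d['score'],d['at'],np.percentile(p,2,0),np.percentile(p,98,0))
print(pose()[0],plan([.526,.11,.11],180))
"
```

```text
0.66 [321.8, 226.5] [ 0.44393876 -0.21899991  0.00310418] [ 0.46616321 -0.19766208  0.03012262]
[ 0.45561259 -0.20674054  0.13272428] [-7.85 10.33  0.91  0.   -0.    4.94]
```

Call:
{"op": "apply_moves", "data": {"plan": [[-7.8, 10.3, 0.6, 0, 0, 5], [-7.8, 10.3, 0.6, 0, 0, 5], [-7.8, 10.3, 0.6, 0, 0, 5], [-7.8, 10.3, 0.6, 0, 0, 5], [-7.8, 10.3, 0.6, 0, 0, 5], [-7.8, 10.3, 0.6, 0, 0, 5], [-7.8, 10.3, 0.6, 0, 0, 5], [-7.8, 10.3, 0.6, 0, 0, 5], [-7.8, 10.3, 0.6, 0, 0, 5], [-7.8, 10.3, 0.6, 0, 0, 5]]}}

```text
t: 8.25
tool_pos: [0.5241, 0.1078, 0.1164]
tool_rot: [-0.002, 0.003, 1.0, -0.0]
force: [-0.3, -1.1, 0.4]
width: 0.494
gripper_force: 0.0
```

```bash
python3 -c "
from h import *
im=viewer.get_image('wrist'); save(im,'w6')
for n in ['moulded_part_1','v_block','gauge_block','loupe']:
    for d in viewer.masks_of('wrist',n)[:2]:
        p=maskpts(im,d['pixels']); print(n,round(d['score'],2),np.round(d['at']),np.percentile(p,2,0),np.percentile(p,98,0),rect(p,.008,.06))
print(pose()[0],plan([.526,.11,.015],180))
"
```

```text
moulded_part_1 0.56 [320. 240.] [0.51385733 0.10079463 0.01238072] [0.53587967 0.12193947 0.02907385] (array([0.5247, 0.1113]), array([23.7, 23.6]), 43.3, 1198)
v_block 0.95 [156. 228.] [ 0.48811708 -0.00946699  0.00520318] [0.53911389 0.04197461 0.03647625] (array([0.5154, 0.0145]), array([45.2, 41.4]), 49.3, 7125)
v_block 0.45 [219. 101.] [0.43441035 0.0409062  0.0020415 ] [0.45463513 0.07268079 0.02290604] (array([0.4444, 0.0562]), array([35.2,  9.1]), 63.5, 1296)
gauge_block 0.68 [222. 102.] [0.43455552 0.04090624 0.00298281] [0.45431373 0.07272032 0.02290568] (array([0.4444, 0.0561]), array([35.2,  9. ]), 63.5, 1269)
loupe 0.76 [44. 94.] [ 0.42199662 -0.04304184  0.00547278] [ 0.4579499  -0.01454662  0.04556294] (array([ 0.4408, -0.0287]), array([31.4, 39.7]), 78.8, 6918)
[0.5253316  0.107501   0.11826956] [-0.03  0.1   4.13 -0.   -0.   -0.08]
```

View pics/w6.png

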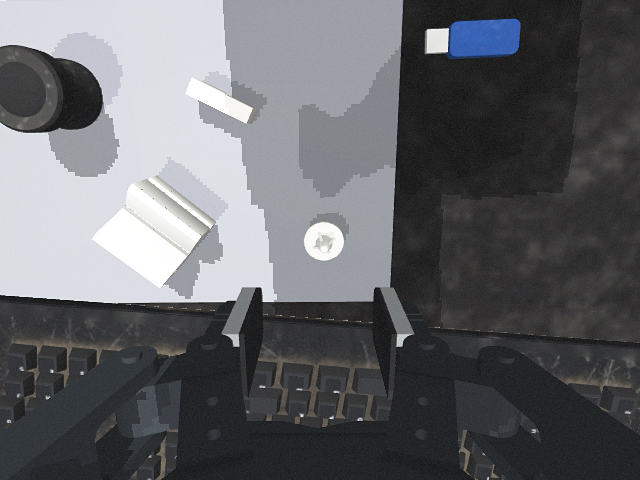

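Part 2 at pixel (323,241), centred between the fingers; V-block (155,230) and gauge (220,100) are well resolved. Descend and grip.

Call:
{"op": "apply_moves", "data": {"plan": [[0, 0.15, 1.5, 0, 0, 0], [0, 0.15, 3, 0, 0, 0], [0, 0.15, 3.8, 0, 0, 0], [0, 0.15, 4.17, 0, 0, 0], [0, 0.15, 4.17, 0, 0, 0], [0, 0.15, 4.17, 0, 0, 0]]}}

```text
t: 9.1
tool_pos: [0.5265, 0.1121, 0.0152]
tool_rot: [0.001, 0.003, 1.0, 0.0]
force: [0.5, -0.1, 0.8]
width: 0.489
gripper_force: 0.0
```

Call:
{"op": "apply_moves", "data": {"plan": [[0, 0, 0, 0, 0, 0], [0, 0, 0, 0, 0, 0], [0, 0, 0, 0, 0, 0], [0, 0, 0, 0, 0, 0], [0, 0, 0, 0, 0, 0], [0, 0, -2, 0, 0, 0], [0, 0, -4, 0, 0, 0], [0, 0, -4, 0, 0, 0], [0, 0, -4, 0, 0, 0]], "grip": 10}}

```text
t: 10.0
tool_pos: [0.5269, 0.1126, 0.1161]
tool_rot: [0.002, 0.003, 1.0, 0.0]
force: [-0.3, 0.2, -0.6]
width: 0.231
gripper_force: 59.0
```

```bash
python3 -c "
from h import *
print(pose()[0],plan([.3971,-.2326,.11],205))
"
```

```text
[0.52693059 0.11261718 0.11607   ] [ 5.120e+00 -1.383e+01  2.100e-01 -1.000e-02  5.000e-02 -5.060e+00]
```

Call:
{"op": "apply_moves", "data": {"plan": [[5.1, -13.8, 0.2, 0, 0, -5], [5.1, -13.8, 0.2, 0, 0, -5], [5.1, -13.8, 0.2, 0, 0, -5], [5.1, -13.8, 0.2, 0, 0, -5], [5.1, -13.8, 0.2, 0, 0, -5], [5.1, -13.8, 0.2, 0, 0, -5], [5.1, -13.8, 0.2, 0, 0, -5], [5.1, -13.8, 0.2, 0, 0, -5], [5.1, -13.8, 0.2, 0, 0, -5], [5.1, -13.8, 0.2, 0, 0, -5]]}}

```text
t: 11.0
tool_pos: [0.3947, -0.2314, 0.1069]
tool_rot: [-0.001, -0.213, 0.977, 0.002]
force: [0.4, 0.3, -0.2]
width: 0.231
gripper_force: 59.0
```

```bash
python3 -c "
from h import *
print(pose()[0],plan([.3971,-.2326,.0185],205))
"
```

```text
[ 0.39466327 -0.23141479  0.10691061] [-0.07 -0.1   3.54  0.05 -0.01 -0.08]
```

Call:
{"op": "apply_moves", "data": {"plan": [[-0.1, -0.1, 1.5, 0, 0, 0], [-0.1, -0.1, 2.6, 0, 0, 0], [-0.1, -0.1, 3.2, 0, 0, 0], [-0.1, -0.1, 3.5, 0, 0, 0], [-0.1, -0.1, 3.5, 0, 0, 0], [-0.1, -0.1, 3.5, 0, 0, 0]]}}

```text
t: 11.6
tool_pos: [0.4, -0.2327, 0.022]
tool_rot: [0.0, -0.215, 0.977, -0.0]
force: [-0.5, 0.4, -0.7]
width: 0.231
gripper_force: 59.0
```

Call:
{"op": "apply_moves", "data": {"plan": [[0, 0, 0, 0, 0, 0], [0, 0, 0, 0, 0, 0], [0, 0, 0, 0, 0, 0], [0, 0, -2, 0, 0, 0], [0, 0, -4, 0, 0, 0], [0, 0, -6, 0, 0, 0], [0, 0, -6, 0, 0, 0], [0, 0, -6, 0, 0, 0]], "grip": 42}}

```text
t: 12.4
tool_pos: [0.4006, -0.2343, 0.174]
tool_rot: [0.002, -0.214, 0.977, -0.002]
force: [-0.7, -0.6, -0.9]
width: 0.491
gripper_force: 0.0
```

```bash
python3 -c "
from h import *
im=viewer.get_image('wrist'); save(im,'w7')
for n in ['moulded_part_1','block_tray']:
    for d in viewer.masks_of('wrist',n)[:3]:
        p=maskpts(im,d['pixels']); print(n,round(d['score'],2),np.round(d['at']),np.percentile(p,2,0),np.percentile(p,98,0),rect(p,-.01,.06))
print(pose()[0],plan([.5155,.0144,.11],229.3))
"
```

```text
moulded_part_1 0.77 [320. 294.] [ 0.4437442  -0.21914347  0.0133928 ] [ 0.46469783 -0.19770445  0.03035007] (array([ 0.4544, -0.2083]), array([22.5, 24.4]), 24.1, 702)
moulded_part_1 0.56 [321. 215.] [ 0.38783964 -0.24509636  0.01345594] [ 0.40914313 -0.22364307  0.02980264] (array([ 0.3989, -0.2346]), array([23.5, 23.2]), 25.9, 822)
moulded_part_1 0.23 [324. 250.] [ 0.35233326 -0.28416759  0.0015476 ] [ 0.50247613 -0.1627192   0.0499772 ] (array([ 0.4285, -0.2233]), array([141. , 109.6]), 24.7, 26064)
block_tray 0.95 [ 66. 267.] [ 0.47564452 -0.45311926  0.00258779] [ 0.56717096 -0.3364828   0.01457181] (array([ 0.5228, -0.4027]), array([133.8,  79.7]), 78.4, 15156)
[ 0.39852212 -0.23253946  0.16978448] [-8.38  7.01  2.4   0.04 -0.01 -4.92]
```

View pics/w7.png

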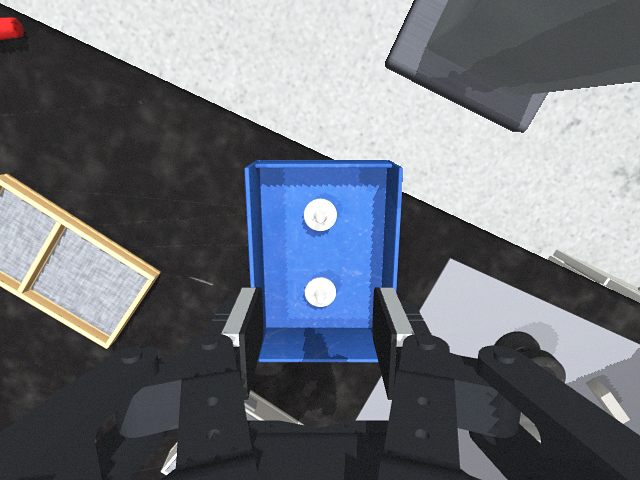

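Both parts stand in the bin, at (320,215) and (320,292). Now the V-block; I'm also checking the heights beside it.

Call:
{"op": "apply_moves", "data": {"plan": [[-8.4, 7.0, 2, 0, 0, -4.9], [-8.4, 7.0, 2, 0, 0, -4.9], [-8.4, 7.0, 2, 0, 0, -4.9], [-8.4, 7.0, 2, 0, 0, -4.9], [-8.4, 7.0, 2, 0, 0, -4.9], [-8.4, 7.0, 2, 0, 0, -4.9], [-8.4, 7.0, 2, 0, 0, -4.9], [-8.4, 7.0, 2, 0, 0, -4.9]], "grip": 56}}

```text
t: 13.35
tool_pos: [0.5155, 0.0141, 0.1193]
tool_rot: [-0.002, -0.417, 0.909, 0.001]
force: [-0.7, -0.4, -0.7]
width: 0.66
gripper_force: 0.0
```

```bash
python3 -c "
from h import *
im=viewer.get_image('wrist'); save(im,'w8')
for n in ['v_block']:
    for d in viewer.masks_of('wrist',n)[:1]:
        p=maskpts(im,d['pixels']); print(n,round(d['score'],2),np.round(d['at']),np.percentile(p,2,0),np.percentile(p,98,0),rect(p,.008,.06))
im=viewer.get_image('top')
g=np.array([[c,r] for r in range(200,260) for c in range(230,310)]); w=world(im,g)
for x in (.545,.555,.565,.575):
    k=(abs(w[:,0]-x)<.005)&(w[:,1]<.03)&(w[:,1]>-.04); print(x,k.sum(),np.round(np.percentile(w[k,2],[50,95]),3) if k.sum() else 0)
print(pose()[0],plan([.5155,.0144,.026],229.3))
"
```

```text
v_block 0.81 [318. 241.] [ 0.48908046 -0.01264234  0.00479408] [0.53957534 0.03856267 0.03659366] (array([0.5155, 0.0143]), array([45.7, 40.1]), 49.3, 5862)
0.545 93 [0.004 0.222]
0.555 143 [0.174 0.22 ]
0.565 90 [0.203 0.218]
0.575 62 [0.012 0.217]
[0.51637034 0.01256986 0.12102105] [-0.04  0.07  3.8   0.01 -0.01 -0.04]
```

Call:
{"op": "apply_moves", "data": {"plan": [[0, 0.05, 1.5, 0, 0, 0], [0, 0.05, 2.8, 0, 0, 0], [0, 0.05, 3.5, 0, 0, 0], [0, 0.05, 3.8, 0, 0, 0], [0, 0.05, 3.8, 0, 0, 0], [0, 0.05, 3.8, 0, 0, 0]]}}

```text
t: 14.1
tool_pos: [0.517, 0.0137, 0.0278]
tool_rot: [0.001, -0.416, 0.909, -0.001]
force: [-0.1, -0.1, -0.3]
width: 0.656
gripper_force: 0.0
```

Call:
{"op": "apply_moves", "data": {"plan": [[0, 0, 0, 0, 0, 0], [0, 0, 0, 0, 0, 0], [0, 0, 0, 0, 0, 0], [0, 0, 0, 0, 0, 0], [0, 0, 0, 0, 0, 0], [0, 0, -2, 0, 0, 0], [0, 0, -4, 0, 0, 0], [0, 0, -4, 0, 0, 0], [0, 0, -4, 0, 0, 0]], "grip": 25}}

```text
t: 15.0
tool_pos: [0.5173, 0.0143, 0.128]
tool_rot: [0.001, -0.416, 0.909, -0.001]
force: [-0.1, 0.1, -4.5]
width: 0.449
gripper_force: 62.5
```

```bash
python3 -c "
from h import *
im=viewer.get_image('top')
d=viewer.masks_of('top','block_tray')[0]; p=maskpts(im,d['pixels'])
a=np.radians(78.3); c=np.array([.5228,-.4027]); q=(p[:,:2]-c)@np.array([[np.cos(a),np.sin(a)],[np.sin(a),-np.cos(a)]]).T
for lo in range(-72,72,6):
    k=(q[:,0]*1000>lo)&(q[:,0]*1000<=lo+6)&(abs(q[:,1])<.025); print(lo+3,k.sum(),np.round(p[k,2].mean()*1000,1) if k.any() else '',end='; ')
print(rect(p,-.01,.05))
print(pose()[0],plan([.45,-.30,.12],258.3))
"
```

```text
-69 22 12.8; -63 65 7.8; -57 48 4.6; -51 45 4.7; -45 45 5.2; -39 50 4.6; -33 47 4.6; -27 40 4.4; -21 43 4.8; -15 54 11.7; -9 46 5.1; -3 47 5.0; 3 41 4.3; 9 49 4.5; 15 44 4.3; 21 47 4.7; 27 47 4.4; 33 45 4.7; 39 44 4.6; 45 47 4.4; 51 44 4.3; 57 46 5.4; 63 47 11.4; 69 3 2.6; (array([ 0.526 , -0.4065]), array([140.2,  84.5]), 80.1, 1731)
[0.51467958 0.01454657 0.12446154] [11.22 -6.26  0.18  0.04 -0.02 -5.82]
```

V-block held. The rib sits about 13 mm toward -y, so the larger bay is on the +y side. Carrying towards the tray for a close look.

```bash
python3 -c "
from h import *
print(plan([.52,-.31,.13],258.3))"
```

```text
[ 9.69 -8.64 -0.23  0.04 -0.02 -5.82]
```

Call:
{"op": "apply_moves", "data": {"plan": [[9.7, -8.6, -0.4, 0, 0, -5.8], [9.7, -8.6, -0.4, 0, 0, -5.8], [9.7, -8.6, -0.4, 0, 0, -5.8], [9.7, -8.6, -0.4, 0, 0, -5.8], [9.7, -8.6, -0.4, 0, 0, -5.8], [9.7, -8.6, -0.4, 0, 0, -5.8], [9.7, -8.6, -0.4, 0, 0, -5.8], [9.7, -8.6, -0.4, 0, 0, -5.8], [9.7, -8.6, -0.4, 0, 0, -5.8], [9.7, -8.6, -0.4, 0, 0, -5.8]]}}

```text
t: 16.1
tool_pos: [0.5193, -0.308, 0.1342]
tool_rot: [-0.0, -0.631, 0.776, 0.002]
force: [-0.0, -0.1, -3.2]
width: 0.447
gripper_force: 62.4
```

```bash
python3 -c "
from h import *
im=viewer.get_image('wrist'); save(im,'w9')
d=viewer.masks_of('wrist','block_tray')[0]; p=maskpts(im,d['pixels'])
print(d['score'],rect(p,-.01,.05),rect(p,.011,.018),rect(p,.011,.0155))
for n in ['v_block']:
    for d in viewer.masks_of('wrist',n)[:2]:
        q=maskpts(im,d['pixels']); print(n,round(d['score'],2),np.round(d['at']),np.percentile(q,2,0),np.percentile(q,98,0))
print(pose()[0],plan([.528,-.377,.06],258.3))
"
```

```text
0.88 (array([ 0.5268, -0.3905]), array([113.3,  83. ]), 78.4, 25453) (array([ 0.5257, -0.3903]), array([108.2,  78.4]), 78.1, 4466) (array([ 0.5257, -0.3903]), array([108.2,  78.4]), 78.1, 4444)
v_block 0.73 [317. 303.] [ 0.49728599 -0.33463807  0.11068027] [ 0.53890678 -0.28720155  0.1418822 ]
[ 0.52031951 -0.30802107  0.13587306] [ 2.64 -0.86  3.03  0.02  0.01  0.  ]
```

View pics/w9.png

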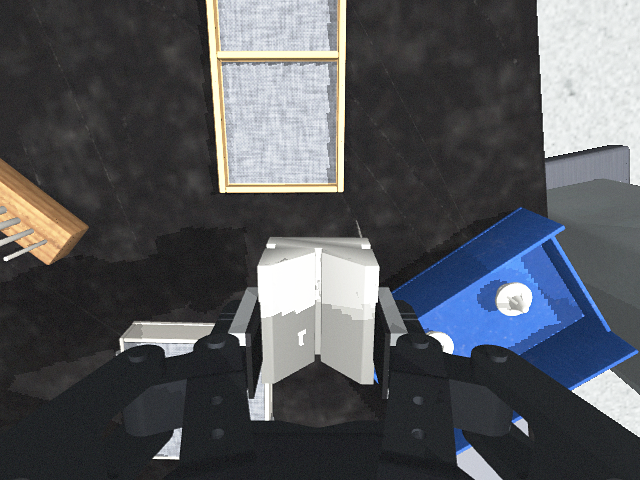

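Tray seen with the larger bay nearest (280,125), rib at row 55; the V-block is held level at (318,300). Tray centre is (0.523,-0.403), axis 78°. Move over the larger bay.

Call:
{"op": "apply_moves", "data": {"plan": [[2.65, -0.9, 0, 0, 0, 0], [2.65, -0.9, 1.2, 0, 0, 0], [2.65, -0.9, 2.6, 0, 0, 0], [2.65, -0.9, 2.6, 0, 0, 0], [2.65, -0.9, 2.6, 0, 0, 0], [2.65, -0.9, 2.6, 0, 0, 0]]}}

```text
t: 16.85
tool_pos: [0.5303, -0.3791, 0.0741]
tool_rot: [0.0, -0.631, 0.776, -0.002]
force: [1.4, 0.1, -3.3]
width: 0.45
gripper_force: 62.3
```

```bash
python3 -c "
from h import *
print(pose()[0],plan([.5285,-.3775,.0305],258.2))
"
```

```text
[ 0.53027413 -0.3790632   0.0740776 ] [-0.05  0.09  1.74 -0.04 -0.02  0.02]
```

Call:
{"op": "apply_moves", "data": {"plan": [[0, 0.1, 0.7, 0, 0, 0], [0, 0.1, 1.2, 0, 0, 0], [0, 0.1, 1.5, 0, 0, 0], [0, 0.1, 1.7, 0, 0, 0], [0, 0.1, 1.7, 0, 0, 0], [0, 0.1, 1.7, 0, 0, 0], [0, 0.1, 1.7, 0, 0, 0]]}}

```text
t: 17.55
tool_pos: [0.5269, -0.3786, 0.0307]
tool_rot: [0.0, -0.631, 0.776, -0.0]
force: [-3.0, 3.0, 5.9]
width: 0.453
gripper_force: 63.4
```

Call:
{"op": "apply_moves", "data": {"plan": [[0, 0, 0, 0, 0, 0], [0, 0, 0, 0, 0, 0], [0, 0, 0, 0, 0, 0], [0, 0, -2, 0, 0, 0], [0, 0, -4, 0, 0, 0], [0, 0, -5, 0, 0, 0], [0, 0, -5, 0, 0, 0]], "grip": 56}}

```text
t: 18.25
tool_pos: [0.5293, -0.3812, 0.161]
tool_rot: [0.001, -0.631, 0.776, -0.006]
force: [0.1, -0.7, 0.3]
width: 0.655
gripper_force: 0.0
```

```bash
python3 -c "
from h import *
print(pose()[0],plan([.4444,.0561,.13],243.5))
"
```

```text
[ 0.5292579  -0.38118816  0.16097303] [-16.43   6.91   1.06  -0.13  -0.05   2.94]
```

Call:
{"op": "apply_moves", "data": {"plan": [[-16.4, 6.9, 0.8, 0, 0, 2.9], [-16.4, 6.9, 0.8, 0, 0, 2.9], [-16.4, 6.9, 0.8, 0, 0, 2.9], [-16.4, 6.9, 0.8, 0, 0, 2.9], [-16.4, 6.9, 0.8, 0, 0, 2.9], [-16.4, 6.9, 0.8, 0, 0, 2.9], [-16.4, 6.9, 0.8, 0, 0, 2.9], [-16.4, 6.9, 0.8, 0, 0, 2.9], [-16.4, 6.9, 0.8, 0, 0, 2.9], [-16.4, 6.9, 0.8, 0, 0, 2.9]], "grip": 30}}

```text
t: 19.25
tool_pos: [0.4391, 0.0627, 0.1325]
tool_rot: [-0.001, -0.531, 0.847, 0.002]
force: [0.5, -1.4, 0.5]
width: 0.351
gripper_force: 0.0
```

```bash
python3 -c "
from h import *
im=viewer.get_image('wrist'); save(im,'w10')
for n in ['gauge_block']:
    for d in viewer.masks_of('wrist',n)[:2]:
        p=maskpts(im,d['pixels']); print(n,round(d['score'],2),np.round(d['at']),np.percentile(p,2,0),np.percentile(p,98,0),rect(p,.008,.06))
im=viewer.get_image('top')
d=viewer.masks_of('top','v_block')[0]; p=maskpts(im,d['pixels']); print(d['score'],np.median(p,0),rect(p,.018,.06))
im=viewer.get_image('side'); save(im,'s2')
d=viewer.masks_of('side','v_block')[0]; p=maskpts(im,d['pixels']); print(d['score'],d['at'],np.median(p,0),np.percentile(p,97,0))
print(pose()[0],plan([.4444,.0561,.018],243.5))
"
```

```text
gauge_block 0.8 [304. 227.] [0.43399774 0.03923963 0.00489933] [0.45440512 0.07203544 0.02307379] (array([0.4443, 0.0557]), array([35. ,  8.9]), 63.9, 863)
0.77 [ 0.52911189 -0.38044941  0.03133733] (array([ 0.5288, -0.3813]), array([45.1, 41.6]), 77.1, 322)
0.65 [340.5, 193.2] [ 0.54527054 -0.3626963   0.02902824] [ 0.55119561 -0.35424749  0.0370612 ]
[0.44173656 0.05674367 0.13375441] [-0.03 -0.11  4.63  0.   -0.    0.01]
```

Call:
{"op": "apply_moves", "data": {"plan": [[0, -0.1, 1.5, 0, 0, 0], [0, -0.1, 3, 0, 0, 0], [0, -0.1, 4.2, 0, 0, 0], [0, -0.1, 4.6, 0, 0, 0], [0, -0.1, 4.6, 0, 0, 0], [0, -0.1, 4.6, 0, 0, 0]]}}

```text
t: 20.15
tool_pos: [0.4449, 0.0563, 0.0203]
tool_rot: [0.001, -0.527, 0.85, -0.001]
force: [-0.3, 0.3, 1.2]
width: 0.354
gripper_force: 0.0
```

Call:
{"op": "apply_moves", "data": {"plan": [[0, 0, 0, 0, 0, 0], [0, 0, 0, 0, 0, 0], [0, 0, 0, 0, 0, 0], [0, 0, 0, 0, 0, 0], [0, 0, 0, 0, 0, 0], [0, 0, -2, 0, 0, 0], [0, 0, -4, 0, 0, 0], [0, 0, -5, 0, 0, 0], [0, 0, -5, 0, 0, 0]], "grip": 0}}

```text
t: 21.05
tool_pos: [0.4472, 0.057, 0.1497]
tool_rot: [0.004, -0.528, 0.849, -0.003]
force: [0.6, -0.0, -0.3]
width: 0.084
gripper_force: 60.0
```

```bash
python3 -c "
from h import *
im=viewer.get_image('wrist'); save(im,'w11')
print(pose()[0],plan([.515,-.441,.13],258.2))
"
```

```text
[0.44557301 0.05700438 0.14682689] [ 16.63 -11.31   0.69  -0.06   0.02  -2.9 ]
```

View pics/w11.png

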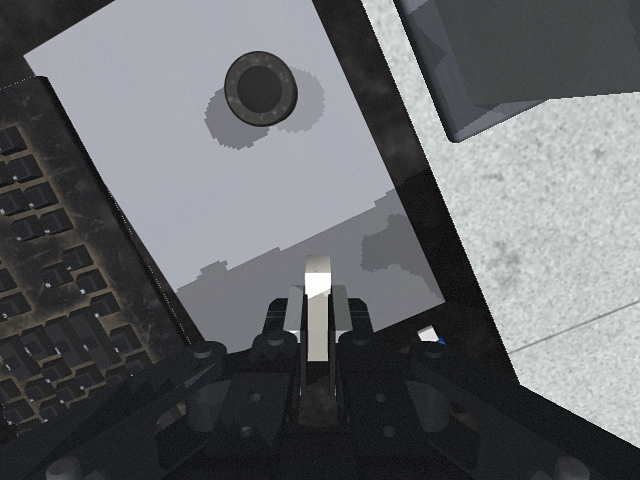

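Gauge block held level, long axis along the pads (318,305). Carry it to the smaller bay.

Call:
{"op": "apply_moves", "data": {"plan": [[16.6, -11.3, 0.7, 0, 0, -2.9], [16.6, -11.3, 0.7, 0, 0, -2.9], [16.6, -11.3, 0.7, 0, 0, -2.9], [16.6, -11.3, 0.7, 0, 0, -2.9], [16.6, -11.3, 0.7, 0, 0, -2.9], [16.6, -11.3, 0.7, 0, 0, -2.9], [16.6, -11.3, 0.7, 0, 0, -2.9], [16.6, -11.3, 0.7, 0, 0, -2.9], [16.6, -11.3, 0.7, 0, 0, -2.9], [16.6, -11.3, 0.7, 0, 0, -2.9]]}}

```text
t: 22.1
tool_pos: [0.5104, -0.4287, 0.1241]
tool_rot: [-0.0, -0.631, 0.776, 0.002]
force: [1.4, 0.5, 0.7]
width: 0.084
gripper_force: 60.0
```

```bash
python3 -c "
from h import *
print(pose()[0],plan([.5151,-.4411,.07],258.2))
im=viewer.get_image('wrist'); save(im,'w12')
d=viewer.masks_of('wrist','block_tray')[0]; p=maskpts(im,d['pixels'])
print(d['score'],rect(p,.011,.0165))
"
```

```text
[ 0.5103545  -0.42865753  0.12405361] [ 0.45 -0.29  2.16  0.04  0.03 -0.  ]
0.77 (array([ 0.523 , -0.4035]), array([133.6,  78.2]), 78.3, 3527)
```

View pics/w12.png

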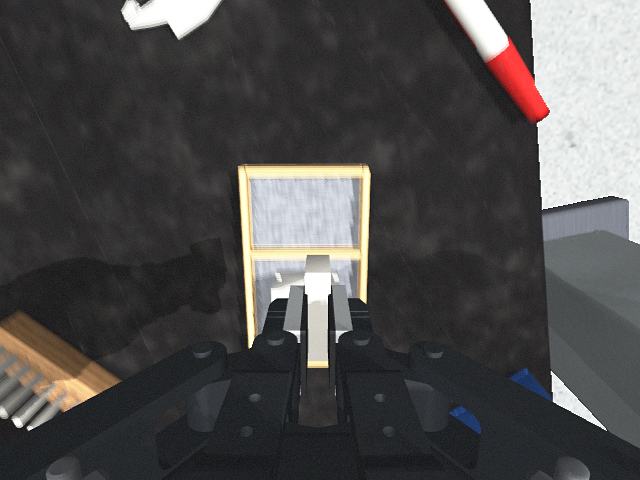

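Tray centre confirmed at (0.523,-0.4035); the smaller bay is at (305,212), with the gauge block above. Lower in.

Call:
{"op": "apply_moves", "data": {"plan": [[0.45, -0.3, 0.5, 0, 0, 0], [0.45, -0.3, 1.5, 0, 0, 0], [0.45, -0.3, 2.4, 0, 0, 0], [0.45, -0.3, 2.4, 0, 0, 0], [0.45, -0.3, 2.4, 0, 0, 0], [0.45, -0.3, 2.4, 0, 0, 0]]}}

```text
t: 22.8
tool_pos: [0.5168, -0.4402, 0.0681]
tool_rot: [0.0, -0.631, 0.776, -0.001]
force: [0.8, 0.2, 0.2]
width: 0.08
gripper_force: 60.0
```

```bash
python3 -c "
from h import *
print(pose()[0],plan([.515,-.4415,.0215],258.2))
"
```

```text
[ 0.51682671 -0.44018511  0.06810329] [ 0.07  0.06  1.86 -0.01 -0.01  0.01]
```

Call:
{"op": "apply_moves", "data": {"plan": [[0.05, 0.05, 0.8, 0, 0, 0], [0.05, 0.05, 1.4, 0, 0, 0], [0.05, 0.05, 1.7, 0, 0, 0], [0.05, 0.05, 1.85, 0, 0, 0], [0.05, 0.05, 1.85, 0, 0, 0], [0.05, 0.05, 1.85, 0, 0, 0], [0.05, 0.05, 1.85, 0, 0, 0]]}}

```text
t: 23.5
tool_pos: [0.515, -0.441, 0.0234]
tool_rot: [0.0, -0.631, 0.776, -0.0]
force: [-3.2, 3.2, 6.1]
width: 0.083
gripper_force: 61.0
```

Call:
{"op": "apply_moves", "data": {"plan": [[0, 0, 0, 0, 0, 0], [0, 0, 0, 0, 0, 0], [0, 0, 0, 0, 0, 0], [0, 0, -1.5, 0, 0, 0], [0, 0, -3.5, 0, 0, 0], [0, 0, -5, 0, 0, 0], [0, 0, -5, 0, 0, 0]], "grip": 26}}

```text
t: 24.2
tool_pos: [0.5179, -0.4443, 0.1545]
tool_rot: [0.001, -0.631, 0.776, -0.007]
force: [-0.0, -0.3, 0.7]
width: 0.302
gripper_force: 0.0
```

```bash
python3 -c "
from h import *
im=viewer.get_image('wrist'); save(im,'w13')
for n in ['gauge_block','v_block']:
  for d in viewer.masks_of('wrist',n)[:2]:
    p=maskpts(im,d['pixels']);print(n,d['score'],d['at'],np.percentile(p,2,0),np.percentile(p,98,0), rect(p,.017,.06))
print(pose()[0],plan([.44,-.034,.13],230))
"
```

```text
gauge_block 0.71 [322.4, 229.4] [ 0.50855079 -0.46002785  0.00359639] [ 0.52161704 -0.41949424  0.02506769] (array([ 0.515 , -0.4427]), array([34.9,  8.2]), 78.3, 674)
v_block 0.6 [322.9, 312.3] [ 0.50712927 -0.4055025   0.00696352] [ 0.54749926 -0.35874955  0.03848636] (array([ 0.5277, -0.3804]), array([45.8, 38.9]), 78.0, 3617)
[ 0.51482836 -0.44114223  0.14515565] [-1.533e+01  6.260e+00  6.100e-01  1.000e-02  0.000e+00  5.640e+00]
```

View pics/w13.png

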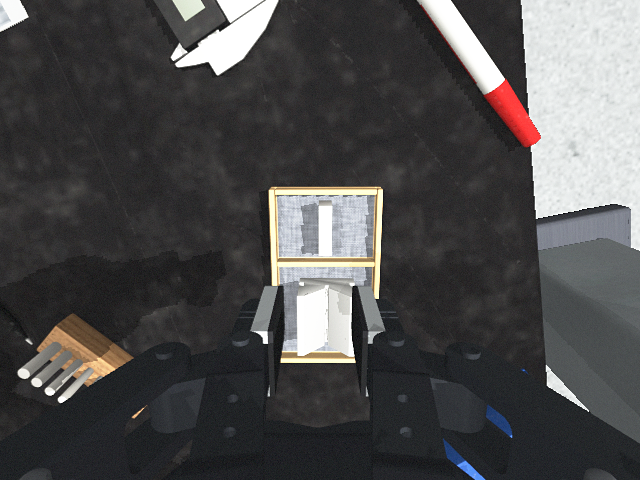

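Gauge block stands in the smaller bay (325,228) and the V-block in the larger (325,318). Now the loupe.

Call:
{"op": "apply_moves", "data": {"plan": [[-15.3, 6.3, 0.6, 0, 0, 11.6], [-15.3, 6.3, 0.6, 0, 0, 11.6], [-15.3, 6.3, 0.6, 0, 0, 11.6], [-15.3, 6.3, 0.6, 0, 0, 11.6], [-15.3, 6.3, 0.6, 0, 0, 11.6], [-15.3, 6.3, 0.6, 0, 0, 11.6], [-15.3, 6.3, 0.6, 0, 0, 11.6], [-15.3, 6.3, 0.6, 0, 0, 11.6], [-15.3, 6.3, 0.6, 0, 0, 11.6], [-15.3, 6.3, 0.6, 0, 0, 11.6]], "grip": 62}}

```text
t: 25.35
tool_pos: [0.4364, -0.0319, 0.128]
tool_rot: [-0.002, -0.178, 0.984, 0.001]
force: [0.7, 0.5, 0.4]
width: 0.732
gripper_force: 0.0
```

```bash
python3 -c "
from h import *
im=viewer.get_image('wrist'); save(im,'w14')
for n in ['loupe']:
  for d in viewer.masks_of('wrist',n)[:2]:
    p=maskpts(im,d['pixels']);q=p[p[:,2]>.04,:2]; c=cv2.minEnclosingCircle((q*1000).astype(np.float32)); print(n,d['score'],d['at'],c,rect(p,.04,.06),np.percentile(p,98,0))
print(pose()[0],plan([.44,-.0343,.033],200))
"
```

```text
loupe 0.57 [311.5, 249.3] ((439.64697265625, -34.40549087524414), 20.179819107055664) (array([ 0.4394, -0.0342]), array([39.7, 39.2]), 29.7, 3731) [ 0.45673725 -0.0168314   0.04578697]
[ 0.43784854 -0.03439367  0.12886308] [-0.09 -0.03  3.83  0.01 -0.03  0.05]
```

Call:
{"op": "apply_moves", "data": {"plan": [[-0.07, 0, 1.5, 0, 0, 0], [-0.07, 0, 2.8, 0, 0, 0], [-0.07, 0, 3.5, 0, 0, 0], [-0.07, 0, 3.8, 0, 0, 0], [-0.07, 0, 3.8, 0, 0, 0], [-0.07, 0, 3.8, 0, 0, 0]]}}

```text
t: 26.05
tool_pos: [0.4413, -0.0348, 0.0364]
tool_rot: [0.0, -0.175, 0.985, -0.0]
force: [-0.4, 0.6, -0.1]
width: 0.726
gripper_force: 0.0
```

Call:
{"op": "apply_moves", "data": {"plan": [[0, 0, 0, 0, 0, 0], [0, 0, 0, 0, 0, 0], [0, 0, 0, 0, 0, 0], [0, 0, 0, 0, 0, 0], [0, 0, 0, 0, 0, 0], [0, 0, -2, 0, 0, 0], [0, 0, -4, 0, 0, 0], [0, 0, -4, 0, 0, 0], [0, 0, -4, 0, 0, 0]], "grip": 25}}

```text
t: 26.95
tool_pos: [0.4418, -0.0342, 0.1374]
tool_rot: [0.002, -0.176, 0.984, -0.001]
force: [-0.5, 0.6, -0.9]
width: 0.436
gripper_force: 60.5
```

```bash
python3 -c "
from h import *
print(pose()[0],plan([.63,-.19,.13],200))
im=viewer.get_image('top')
d=viewer.masks_of('top','loupe_case')[0]; p=maskpts(im,d['pixels']); print(rect(p,.015,.04))
"
```

```text
[ 0.44178746 -0.03417173  0.13740994] [-4.91 -8.45  0.33 -0.02  0.04  0.04]
(array([ 0.63  , -0.2074]), array([ 98.3, 107.3]), 76.7, 1242)
```

```bash
python3 -c "
from h import *
print(plan([.57,-.12,.15],250))
"
```

```text
[-3.7  -5.04 -0.63  0.02 -0.01 -9.96]
```

Call:
{"op": "apply_moves", "data": {"plan": [[-3.7, -5, -0.6, 0, 0, -10], [-3.7, -5, -0.6, 0, 0, -10], [-3.7, -5, -0.6, 0, 0, -10], [-3.7, -5, -0.6, 0, 0, -10], [-3.7, -5, -0.6, 0, 0, -10], [-3.7, -5, -0.6, 0, 0, -10], [-3.7, -5, -0.6, 0, 0, -10], [-3.7, -5, -0.6, 0, 0, -10], [-3.7, -5, -0.6, 0, 0, -10]]}}

```text
t: 27.95
tool_pos: [0.5699, -0.119, 0.1497]
tool_rot: [-0.001, -0.574, 0.819, 0.001]
force: [0.3, 0.7, -0.1]
width: 0.435
gripper_force: 60.5
```

```bash
python3 -c "
from h import *
im=viewer.get_image('wrist'); save(im,'w15')
d=viewer.masks_of('wrist','loupe_case')[0]; p=maskpts(im,d['pixels'])
print(d['score'],rect(p,.017,.03),rect(p,-.01,.03))
c=np.array([.63,-.207])
for cc in range(3):
    q=p[(np.hypot(*(p[:,:2]-c).T)<.036)&(p[:,2]<.0195)]; m=cv2.minEnclosingCircle((q[:,:2]*1000).astype(np.float32)); c=np.array(m[0])/1000
    print(m,len(q))
q=p[(p[:,2]<.011)&(np.hypot(*(p[:,:2]-c).T)<.036)]; print('floor',len(q),q.min(0),q.max(0))
for l in viewer.landmark_of('wrist','loupe_case')[:1]:
    print(l)
for l in viewer.masks_of('wrist','loupe')[:1]:
    q=maskpts(im,l['pixels']);q=q[q[:,2]>.1];print(l['score'],l['at'],rect(q,.1,.3),np.percentile(q,[2,98],0))
print(pose()[0])
"
```

```text
0.78 (array([ 0.628 , -0.2057]), array([100.3, 107.6]), 76.5, 23212) (array([ 0.634 , -0.2071]), array([110.3, 119.6]), 76.3, 28336)
((627.655517578125, -205.73855590820312), 26.13817024230957) 5008
((627.655517578125, -205.73855590820312), 26.13817024230957) 5008
((627.655517578125, -205.73855590820312), 26.13817024230957) 5008
floor 4237 [ 0.60578026 -0.22960279  0.00543778] [ 0.65142708 -0.18163334  0.01099245]
{'at': [193.5, 131.4], 'score': 0.72}
0.89 [318.2, 311.5] (array([ 0.5687, -0.121 ]), array([39.9, 37.6]), 68.7, 11449) [[ 0.55108835 -0.1403296   0.11995884]
 [ 0.58570638 -0.10446928  0.15775341]]
[ 0.5704481  -0.11924747  0.15079287]
```

View pics/w15.png

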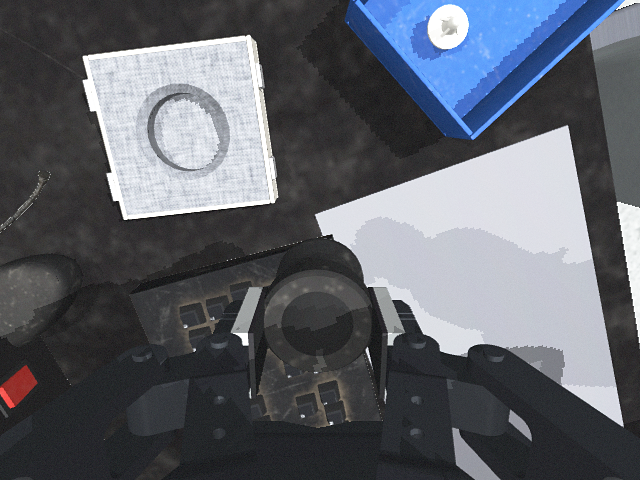

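Case cutout at pixel (188,131), i.e. (0.628,-0.206); loupe held upright at (318,315). Move above the cutout.

Call:
{"op": "apply_moves", "data": {"plan": [[2.4, -3.35, 0, 0, 0, 0], [2.4, -3.35, 0.5, 0, 0, 0], [2.4, -3.35, 2, 0, 0, 0], [2.4, -3.35, 2.6, 0, 0, 0], [2.4, -3.35, 2.6, 0, 0, 0], [2.4, -3.35, 2.6, 0, 0, 0], [2.4, -3.35, 2.6, 0, 0, 0]]}}

```text
t: 28.85
tool_pos: [0.6298, -0.2036, 0.0883]
tool_rot: [0.001, -0.575, 0.818, -0.001]
force: [-0.2, -1.2, -0.7]
width: 0.439
gripper_force: 60.6
```

```bash
python3 -c "
from h import *
print(pose()[0],plan([.6282,-.2043,.0425],250))
"
```

```text
[ 0.62982787 -0.20362079  0.08834289] [ 0.05  0.06  1.83 -0.04 -0.    0.05]
```

Call:
{"op": "apply_moves", "data": {"plan": [[0.05, 0.06, 0.6, 0, 0, 0], [0.05, 0.06, 1.0, 0, 0, 0], [0.05, 0.06, 1.3, 0, 0, 0], [0.05, 0.06, 1.5, 0, 0, 0], [0.05, 0.06, 1.65, 0, 0, 0], [0.05, 0.06, 1.75, 0, 0, 0], [0.05, 0.06, 1.75, 0, 0, 0], [0.05, 0.06, 1.75, 0, 0, 0]]}}

```text
t: 29.65
tool_pos: [0.6273, -0.2048, 0.0436]
tool_rot: [0.0, -0.575, 0.818, -0.0]
force: [-3.1, 1.2, 5.5]
width: 0.433
gripper_force: 61.1
```

Call:
{"op": "apply_moves", "data": {"plan": [[0, 0, 0, 0, 0, 0], [0, 0, 0, 0, 0, 0], [0, 0, 0, 0, 0, 0], [0, 0, 0, 0, 0, 0], [0, 0, -1.5, 0, 0, 0], [0, 0, -3.5, 0, 0, 0], [0, 0, -5, 0, 0, 0], [0, 0, -5, 0, 0, 0]], "grip": 62}}

```text
t: 30.45
tool_pos: [0.631, -0.2065, 0.1757]
tool_rot: [0.004, -0.575, 0.818, -0.006]
force: [1.3, 0.1, 0.6]
width: 0.726
gripper_force: 0.0
```

Call:
{"op": "apply_moves", "data": {"plan": [[-2, 2, -1, 0, 0, 0], [-3, 4, -2, 0, 0, 0], [-3, 4, -2, 0, 0, 0], [-3, 4, -2, 0, 0, 0], [-3, 4, -2, 0, 0, 0], [-3, 4, -2, 0, 0, 0]]}}

```text
t: 31.05
tool_pos: [0.5586, -0.1009, 0.2157]
tool_rot: [-0.0, -0.575, 0.818, 0.0]
force: [0.9, -0.4, 0.1]
width: 0.726
gripper_force: 0.0
```

```bash
python3 -c "
from h import *
im=viewer.get_image('wrist'); save(im,'w16')
for l in viewer.masks_of('wrist','loupe')[:2]:
    q=maskpts(im,l['pixels']);print(l['score'],l['at'],rect(q,.045,.08),np.percentile(q,[2,50,98],0)); q=q[q[:,2]>.047]; A=np.c_[q[:,:2]-q[:,:2].mean(0),np.ones(len(q))]; print('tilt',np.linalg.lstsq(A,q[:,2],rcond=None)[0])
for n in ['top','side']:
  im=viewer.get_image(n); save(im,n+'9')
  for k in ['moulded_part_1','v_block','gauge_block','loupe']:
    for d in viewer.masks_of(n,k)[:2]:
      p=maskpts(im,d['pixels']);print(n,k,round(d['score'],2),np.round(np.median(p,0),3),np.round(np.percentile(p,98,0),3))
"
```

```text
0.95 [180.1, 110.1] (array([ 0.6259, -0.2067]), array([39.4, 39.4]), 61.0, 2653) [[ 0.60700571 -0.22401472  0.01276751]
 [ 0.62260677 -0.20581518  0.04938757]
 [ 0.64336259 -0.18831302  0.05185993]]
tilt [0.00877686 0.0004652  0.04971174]
top moulded_part_1 0.54 [ 0.401 -0.235  0.018] [ 0.41  -0.228  0.03 ]
top v_block 0.72 [ 0.529 -0.38   0.031] [ 0.55  -0.357  0.041]
side v_block 0.89 [ 0.529 -0.364  0.024] [ 0.551 -0.35   0.039]
side gauge_block 0.41 [ 0.515 -0.437  0.021] [ 0.523 -0.421  0.026]
side loupe 0.66 [ 0.624 -0.195  0.044] [ 0.644 -0.184  0.052]
```

View pics/w16.png

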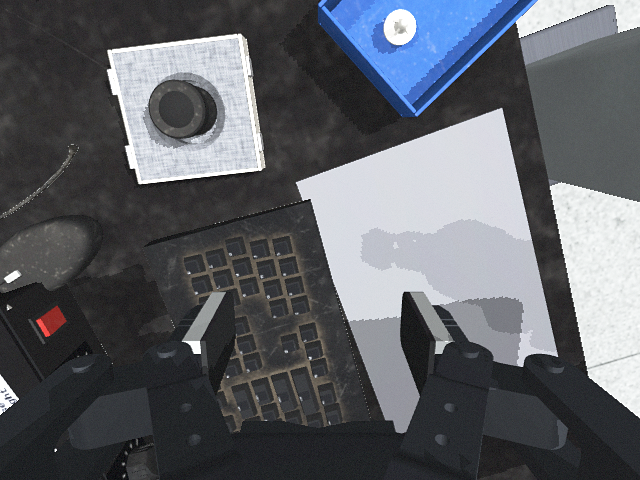

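The loupe stands seated in the cutout at (180,108): its top is at 52 mm, the fully-down height, and it's level. The mat is clear, and the last pictures show the other items in place. Handing in.

```bash
python3 -c "
from workcell import workorder
print(workorder.sign_off())"
```

```text
the job is handed in; nothing more can be done
None
```

The job is handed in after about 31 s of robot time: both moulded parts are in the near blue bin, the V-block and gauge block are in their tray bays, the loupe is seated fully down in its case, and the memory stick and pin gauge stand were not touched.

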